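# Load and clamp a die bar in the cobbler's bench press

### The job

Take the die bar with the red grip and slide it, grip end last, along the bed into the slot of the green bench press until you feel it rest against the hidden stop inside; touch the stop gently, do not ram it. Leave the bar resting against the stop, then swing the yellow-knobbed clamp lever all the way round to its end, and let go. Leave the other bars and things alone.

Things in the scene. Friction and masses are not known exactly. Their poses are not given: they have to be found in the camera images.
- red_bar_grip (a point): centre of the red grip of the die bar to load (all sizes in mm; bar 130 long, about 250 g, starts flat on the table): a grip block 30 long, 24 wide, 36 high, this point 18 above its underside, behind a steel tongue 100 long, 20 wide, 16 high; undersides flush. x points along the bar to the tongue's tip, z up; the tip's end face is 115 ahead of this point
- red_bar_tip (a point): centre of the end face of the tongue of the red-gripped bar, 8 above its underside; same axes as the grip
- blue_bar_grip (a point): blue die bar, same size and shape as the red one; origin at the centre of its grip, x towards its tip. Not to be used, leave it where it is
- white_bar_grip (a point): white die bar, same size and shape as the red one; origin at the centre of its grip, x towards its tip. Not to be used, leave it where it is
- press: green cast bench press, fixed. Origin on the table under the centre of the slot mouth; x points into the slot, z up. Its flat bed, 30 high, 120 wide (y -60 to 60), begins 105 before the mouth and runs on as the slot's floor. The slot's roof: x 0 to 100, 56 wide, top at 60
- slot_mouth (a point): centre of the slot's mouth on its floor, 30 above the table; x points into the slot, z up. The slot is a straight roofed blind tunnel 24 wide, 20 high; the mouth is flared sideways to about 34 wide over the 16 before this point. In it the bar meets only sliding friction (1 to 4 N) until the stop
- slot_end (a point): middle of the range of the stop, 57 behind the mouth, 8 above the slot's floor, same axes; NOT the stop itself, which is out of sight inside the slot, left by the last user anywhere from 36 to 78 behind the mouth: a rubber pad on a spring of 4 N per mm with 9 travel, so it yields a little. A touch of 5 to 10 N is right; over 20 N is ramming
- press_head (a point): front lower edge of the press's head, over the slot's middle line at x 57, 200 above the table; the head (40 wide) runs back from here to the column at x 118 to 162, and a ram 32 across hangs below it at x 62 to 94 down to 133
- clamp (a joint): clamp lever angle, 0 (fully open) to 1.4 rad (its end, clamped); starts between 0 and 0.3. It turns counter-clockwise seen from above about a vertical axis at x 20, y 48 in the press's frame, against light friction (about 2 N at the knob), and stays where it is left. At 0 the arm points along the press's +y; at 1.4 nearly along its -x (towards the robot)
- clamp_knob (a point): middle of the upright yellow knob of the clamp lever, 60 from the lever's axis and 90 above the table; the knob is a cylinder 16 across, reaching from 72 (the arm's top) to 110 above the table
Mind the look-alikes: they are no part of the job. Leave any pink or turquoise look-alike of the part that bears red_bar_grip alone.

How it is judged:
By the outcome, as a careful person would: the job done as asked, in the order asked, and still so for the second after the job is handed in, with the robot touching nothing.
It also fails if it takes over 64 s, if anything falls off the work surface, if the arm or the gripper's body presses on something with over 40 N, if the wrist force passes 120 N, or if a joint passes its speed limit or range.

### The arm

A 6-joint arm with a two-finger parallel gripper is mounted at the origin on the work surface. World frame = base frame: x ahead of the robot, y to its left, z up, the work surface at z = 0. Lengths are in m, angles in rad, forces in N, time in s.
With the tool pointing down it reaches from about 0.4 to 0.925 m from the base axis. Payload 12.5 kg.
Tool frame: the origin (TCP) lies midway between the tips of the shut fingers; the grasp point (between the pads) lies behind it (manip.grip_depth is the z of the grasp point in the tool frame, in m); z points along the fingers, y is the line along which they close (so a half turn about z gives the same grasp; the last joint's range is limited). The gripper opens to 95 mm and grips with 3 to 60 N. Pads are 20 mm wide; open, the fingers measure 119 mm over their backs; the gripper's body (75 mm by 180 mm) begins 59 mm behind the grasp point.
Start: joints at [-1.406, 0.491, 1.559, -0, 1.092, -0.106], TCP at [0.167, -0.602, 0.215] pointing down, gripper open.
Joint ranges: [-3.1, 3.1], [-0.84, 2.19], [0.05, 2.79], [-1.13, 4.28], [0.06, 2.93], [-2.69, 2.69]. Speed limits (rad/s): [2.22, 2.22, 2.79, 3.14, 3.14, 3.14].

### API

Orientations are given as a unit quaternion [x, y, z, w].
In Python, from bench import manip gives the robot as it stands.
- The arm moves only by the tool arm_command, never from a script. Its argument "steps" is a list of rows, each a list of 2 entries, a list of its own where there are three numbers: the shift along the tool's x, y, z in m, then the turn, a rotation vector about the tool's x, y, z in degrees. A call has 1 to 8 rows; each row shifts and turns the commanded pose from where the row before left it, along the tool's axes as they then stand; what a row does not reach is not made up. A row lasts 1/8 s, in which the tool goes at most 62.5 mm and 10.7 degrees, less where a joint would pass 70% of its speed; a pose out of reach is approached as far as the arm can. A call with a gripper value outside its range is refused whole. "hand" is the opening, from -1 (shut) to 1 (fully open), so that 0 is half open, set as the call begins (left out, the last holds). The fingers move at their own pace and stop on an object; "squeeze" is the grip in N (left out, the last holds). Time passes only in rows, so rows that do not move let the fingers close. It gives the time, the measured TCP pose, the force, the opening and the grip force at its end, in the units of the state.
- manip.observe(): the state, without advancing time (a new reading comes with each control period).
- manip.read_camera(name): name is "scene" or "side" or "wrist"; returns a dict with "pixels" (420x560x3 uint8, red, green, blue), "z_map" (420x560 float32, m along the optical axis (not along the pixel's ray), 0 where there is no reading), "vfov" (degrees; the focal length in pixels is half the picture's height over the tangent of half this angle, whatever the lens; pixels are square), "cx", "cy" (the principal point, pixels), "R" (3x3) and "t" (3): a world point X has camera coordinates R X + t; the wrist camera has in their place "mount" (4x4, takes a point from camera to tool coordinates, whose origin is the TCP and whose axes are the flange's). Camera axes: x right, y down, z forward; pixel columns grow to the right and rows downward; lengths in m; the calibration is good to about 2 mm. A picture is of the moment at which its call begins: read the wrist's pose just before it.
- manip.finish_job(): hands the job in; it is judged then, once.
The state is a dict: "time_s": time; "joint_positions": joint angles; "qd": joint speeds; "effort": joint torques, N m; "tool_pos": TCP position; "ee_rot": TCP orientation; "ft_force": force on the tool from outside, world axes, zero at the start; "ft_torque": the same for the moment, N m; "grip_width": finger opening in m; "grip_force": force on a finger pad.
Only numpy, scipy, OpenCV 4.12 (cv2) and the standard library are available. Lean on these libraries where they do the work, as an engineer would, in place of code of your own. Each camera call takes 0.05 s, during which the arm holds its last target. There are 200 camera calls.

## Working session

There is one attempt and no reset: what is moved stays moved. The work goes in short steps, Python scripts to look and compute and a tool call to move; the robot and the scene stay as the last step left them, time stands still between calls to the robot, and variables do not carry over. Pictures are saved under pics/ and viewed, at most 10 in all, crops included, and the job is handed in when it is done.

Besides the shell and the picture viewer there is one more tool, called as name(argument=value, ...) on one line, values as JSON. arm_command: Moves the arm, as the interface text tells. Its arguments: {"type":"object","properties":{"steps":{"type":"array"},"hand":{"type":"number"},"squeeze":{"type":"number"}},"required":["steps"]}

```bash
mkdir -p pics; cat > h.py <<'E'
import numpy as np, cv2
from bench import manip
from scipy.spatial.transform import Rotation as Rn
def cam(n):
    s=manip.observe(); c=manip.read_camera(n); 
    H,W=c["z_map"].shape; f=H/2/np.tan(np.radians(c["vfov"])/2)
    u,v=np.meshgrid(np.arange(W),np.arange(H)); z=c["z_map"]
    P=np.stack([(u-c["cx"])/f*z,(v-c["cy"])/f*z,z],-1)
    if "mount" in c and c.get("mount") is not None:
        M=np.array(c["mount"]); P=P@M[:3,:3].T+M[:3,3]
        P=P@Rn.from_quat(s["ee_rot"]).as_matrix().T+np.array(s["tool_pos"])
    else: P=(P-np.array(c["t"]))@np.array(c["R"])
    P[z==0]=np.nan
    return c["pixels"],P
def save(n,im): cv2.imwrite("pics/"+n,im[:,:,::-1])
E
python3 - <<'E'
from h import *
s=manip.observe(); print(s, manip.grip_depth)
for n in("scene","side"):
    im,P=cam(n); save(n+".png",im); np.savez(n+".npz",im=im,P=P)
E
```

```text
{'time_s': 0.0, 'joint_positions': array([-1.40559203e+00,  4.91530205e-01,  1.55946370e+00, -8.95198344e-06,
        1.09169919e+00, -1.05592252e-01]), 'qd': array([ 0.00089152,  0.00047212,  0.00070581,  0.00176752, -0.00104564,
        0.00106862]), 'effort': array([-3.54926669e-05, -6.12634206e+01, -2.58174795e+01,  6.91998540e-02,
        4.82357258e-02, -8.87589317e-05]), 'tool_pos': array([ 0.16716975, -0.60196743,  0.21407508]), 'ee_rot': array([ 9.90847220e-01,  1.34986975e-01, -2.03665990e-05, -5.49857671e-04]), 'ft_force': array([ 0.79994616, -0.16648564, -0.1231938 ]), 'ft_torque': array([-0.04526822,  0.04997226,  0.00439006]), 'grip_force': 0.0, 'grip_width': 0.09519126740467504} -0.0188
```

View pics/scene.png

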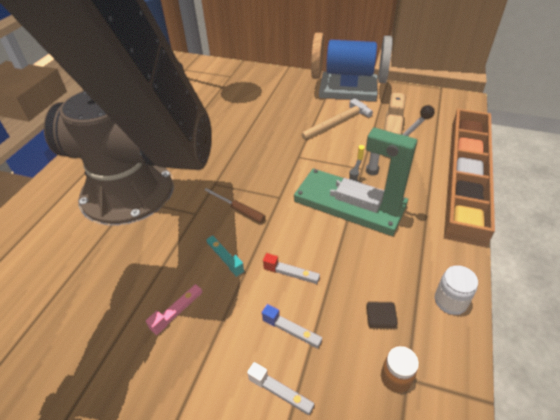

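View pics/side.png

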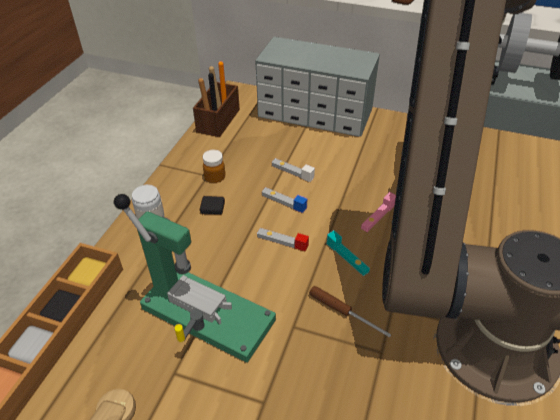

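The scene view shows the red bar (grip 271,262; tip 318,275), the press (bed corners about 297,195 to 400,220) and the yellow knob (361,152). The side view shows the same bar at (300,241), with the knob at (180,333). Next I'll measure all three.

```bash
cat > m.py <<'E'
from h import *
for n in("scene","side"):
    d=np.load(n+".npz"); im=d["im"]; P=d["P"]; hsv=cv2.cvtColor(im,cv2.COLOR_RGB2HSV).astype(int); h,s,v=hsv[...,0],hsv[...,1],hsv[...,2]
    X,Y,Z=P[...,0],P[...,1],P[...,2]
    print("==",n)
    vv,uu=np.mgrid[:420,:560]
    red=((h<5)|(h>175))&(s>190)&(v>90)&(Z>.0)&(Z<.06)
    w=(uu>240)&(uu<340)&(vv>220)&(vv<300) if n=="scene" else (uu>240)&(uu<330)&(vv>215)&(vv<260)
    red&=w
    top=red&(Z>.031)
    print("red",red.sum(),top.sum(),P[top].mean(0),"rect",cv2.minAreaRect((P[top][:,:2]*1000).astype(np.float32)))
    g=P[red].mean(0)
    near=w&(np.hypot(X-g[0],Y-g[1])<.16)&~red&(Z>.012)&(Z<.022)&(s<110)
    q=P[near][:,:2]; r=cv2.minAreaRect((q*1000).astype(np.float32)); print("tongue",near.sum(),q.mean(0),P[near][:,2].mean(),r)
    print("table z",np.nanmedian(Z[(h>8)&(h<20)&w]))
    yel=(h>24)&(h<33)&(s>180)&(v>120)&(Z>.06)&(Z<.13)
    print("knob",yel.sum(),np.nanmean(P[yel],0),np.nanmin(P[yel],0),np.nanmax(P[yel],0))
    gr=(h>55)&(h<85)&(s>80)
    bed=gr&(Z>.024)&(Z<.036)
    b=(P[bed][:,:2]*1000).astype(np.float32)
    print("bed",bed.sum(),np.median(P[bed][:,2]),cv2.minAreaRect(b),cv2.boxPoints(cv2.minAreaRect(b)).round(1).tolist())
    roof=(s<90)&(Z>.055)&(Z<.066)
    m=np.median(b,0)/1000; roof&=np.hypot(X-m[0],Y-m[1])<.15
    rr=(P[roof][:,:2]*1000).astype(np.float32); print("roof",roof.sum(),np.median(P[roof][:,2]),cv2.minAreaRect(rr),cv2.boxPoints(cv2.minAreaRect(rr)).round(1).tolist())
E
python3 m.py
```

```text
== scene
red 3 3 [ 0.47021262 -0.1414407   0.03569234] rect ((468.5079650878906, -142.15403747558594), (18.52495574951172, 3.126361846923828), 6.3291015625)
tongue 364 [ 0.52892456 -0.137904  ] 0.016148724197601116 ((494.94830322265625, -140.70167541503906), (176.85223388671875, 36.126060485839844), 6.185014247894287)
table z 0.000671941815118799m.py:17: RuntimeWarning: Mean of empty slice
  print("knob",yel.sum(),np.nanmean(P[yel],0),np.nanmin(P[yel],0),np.nanmax(P[yel],0))
Traceback (most recent call last):
  File "m.py", line 17, in <module>
    print("knob",yel.sum(),np.nanmean(P[yel],0),np.nanmin(P[yel],0),np.nanmax(P[yel],0))
                                                ~~~~~~~~~^^^^^^^^^^
ValueError: zero-size array to reduction operation fmin which has no identity
```

```bash
python3 - <<'E'
from h import *
for n,pts in(("scene",[(271,262),(361,150),(361,156),(295,271),(330,205),(360,195)]),("side",[(301,241),(180,333),(278,239),(230,325),(195,297)])):
    d=np.load(n+".npz"); hsv=cv2.cvtColor(d["im"],cv2.COLOR_RGB2HSV)
    for u,v in pts: print(n,u,v,hsv[v,u],d["P"][v,u].round(4))
E
```

```text
scene 271 262 [  2 191 218] [ 0.474  -0.1431  0.0355]
scene 361 150 [ 23 169 177] [0.6032 0.222  0.105 ]
scene 361 156 [ 23 157 169] [0.605  0.2257 0.0823]
scene 295 271 [  9  12 216] [ 0.5284 -0.1373  0.0151]
scene 330 205 [ 69  81 158] [0.5586 0.0749 0.0294]
scene 360 195 [  9   8 212] [0.628  0.099  0.0613]
side 301 241 [  2 222 169] [ 0.4649 -0.121   0.0328]
side 180 333 [ 26 255 157] [0.5959 0.2355 0.096 ]
side 278 239 [ 17  11 158] [ 0.5257 -0.1273  0.012 ]
side 230 325 [ 73 114 137] [0.5357 0.1469 0.0255]
side 195 297 [ 24   7 174] [0.6242 0.123  0.0534]
```

```bash
sed -i 's/(s>190)&(v>90)/(s>150)\&(v>90)/; s/(h>24)&(h<33)&(s>180)/(h>20)\&(h<33)\&(s>130)/; s/(s>80)$/(s>60)/; s/&(s<110)$/\&(s<60)/' m.py
sed -i 's/^    yel=\(.*\)$/    yel=\1\&(np.hypot(X-.6,Y-.225)<.05)/; s/(Z>.024)&(Z<.036)/(Z>.022)\&(Z<.036)\&(np.hypot(X-.6,Y-.1)<.2)/;s/(Z>.055)&(Z<.066)/(Z>.05)\&(Z<.066)/;s/Z>.031/Z>.029/;s/(Z>.012)&(Z<.022)/(Z>.009)\&(Z<.022)/' m.py; python3 m.py
```

```text
== scene
red 144 110 [ 0.46941113 -0.13649431  0.03545627] rect ((469.2594299316406, -135.3899383544922), (23.098804473876953, 26.994709014892578), 85.26728057861328)
tongue 355 [ 0.53139008 -0.13860479] 0.015572126407561906 ((496.13543701171875, -141.03114318847656), (174.4935302734375, 31.241220474243164), 4.779095649719238)
table z 0.000671941815118799
knob 68 [0.60197244 0.22576502 0.09601348] [0.59361204 0.21922233 0.07147385] [0.60804228 0.2376301  0.11293192]
bed 1706 0.030405253252661153 ((602.4307250976562, 116.61650085449219), (117.48823547363281, 270.212158203125), 79.84977722167969) [[459.1000061035156, 82.5999984741211], [725.0999755859375, 35.0], [745.7999877929688, 150.60000610351562], [479.79998779296875, 198.3000030517578]]
roof 847 0.060147378931843354 ((629.794677734375, 124.47758483886719), (80.05095672607422, 146.40159606933594), 84.67794799804688) [[553.2000122070312, 91.4000015258789], [699.0, 77.80000305175781], [706.4000244140625, 157.5], [560.5999755859375, 171.10000610351562]]
== side
red 177 92 [ 0.46648395 -0.12853502  0.03360156] rect ((466.6801147460937
[... 227 characters left out ...]
29470825195312)
table z -0.0020438416488935754
knob 133 [0.59759102 0.23541818 0.0940919 ] [0.59152614 0.22567947 0.06782754] [0.6070604  0.24097913 0.11186598]
bed 3643 0.027618879370146 ((599.3541259765625, 123.63679504394531), (121.72163391113281, 276.97412109375), 80.00362396240234) [[452.3999938964844, 87.69999694824219], [725.2000122070312, 39.70000076293945], [746.2999877929688, 159.5], [473.5, 207.60000610351562]]
roof 1278 0.05745779785379053 ((631.62890625, 147.65382385253906), (119.3744888305664, 119.3416976928711), 78.4496841430664) [[561.2000122070312, 101.0999984741211], [678.0999755859375, 77.19999694824219], [702.0, 194.1999969482422], [585.0999755859375, 218.10000610351562]]
```

```bash
cat >> h.py <<'E'
def go(p,yaw,n):
    s=manip.observe(); R=Rn.from_quat(s["ee_rot"]); p0=np.array(s["tool_pos"]); x=R.as_matrix()[:,0]
    y0=np.degrees(np.arctan2(x[1],x[0])); d=(np.array(p)-p0); print("pos",p0.round(4),"yaw",y0.round(2),"tilt",R.as_matrix()[:,2].round(4))
    for k in range(n):
        a=np.radians(y0+(yaw-y0)*k/n); c,sn=np.cos(a),np.sin(a); w=d/n
        print([[round(c*w[0]+sn*w[1],4),round(sn*w[0]-c*w[1],4),round(-w[2],4)],[0,0,round((y0-yaw)/n,2)]],end=",\n")
E
python3 - <<'E'
from h import *
c=manip.read_camera("wrist"); print(np.array(c["mount"]).round(4),c["vfov"])
go([.49,-.14,.26],-2,12)
E
```

```text
[[-6.000e-04 -9.673e-01 -2.535e-01  7.000e-02]
 [ 1.000e+00 -4.000e-04 -8.000e-04 -6.000e-04]
 [ 7.000e-04 -2.535e-01  9.673e-01 -1.716e-01]
 [ 0.000e+00  0.000e+00  0.000e+00  1.000e+00]] 64.00552331562946
pos [ 0.1672 -0.6021  0.2142] yaw 15.51 tilt [-1.e-04  8.e-04 -1.e+00]
[[np.float64(0.0362), np.float64(-0.0299), np.float64(-0.0038)], [0, 0, np.float64(1.46)]],
[[np.float64(0.0354), np.float64(-0.0308), np.float64(-0.0038)], [0, 0, np.float64(1.46)]],
[[np.float64(0.0347), np.float64(-0.0317), np.float64(-0.0038)], [0, 0, np.float64(1.46)]],
[[np.float64(0.0338), np.float64(-0.0326), np.float64(-0.0038)], [0, 0, np.float64(1.46)]],
[[np.float64(0.033), np.float64(-0.0334), np.float64(-0.0038)], [0, 0, np.float64(1.46)]],
[[np.float64(0.0321), np.float64(-0.0343), np.float64(-0.0038)], [0, 0, np.float64(1.46)]],
[[np.float64(0.0312), np.float64(-0.0351), np.float64(-0.0038)], [0, 0, np.float64(1.46)]],
[[np.float64(0.0303), np.float64(-0.0359), np.float64(-0.0038)], [0, 0, np.float64(1.46)]],
[[np.float64(0.0294), np.float64(-0.0366), np.float64(-0.0038)], [0, 0, np.float64(1.46)]],
[[np.float64(0.0285), np.float64(-0.0374), np.float64(-0.0038)], [0, 0, np.float64(1.46)]],
[[np.float64(0.0275), np.float64(-0.0381), np.float64(-0.0038)], [0, 0, np.float64(1.46)]],
[[np.float64(0.0265), np.float64(-0.0388), np.float64(-0.0038)], [0, 0, np.float64(1.46)]],
```

arm_command(steps=[[[0.036,-0.03,-0.004],[0,0,1.5]],[[0.035,-0.031,-0.004],[0,0,1.5]],[[0.035,-0.032,-0.004],[0,0,1.5]],[[0.034,-0.033,-0.004],[0,0,1.5]],[[0.033,-0.033,-0.004],[0,0,1.5]],[[0.032,-0.034,-0.004],[0,0,1.5]],[[0.031,-0.035,-0.004],[0,0,1.5]],[[0.03,-0.036,-0.004],[0,0,1.5]]], hand=1)

```text
time_s: 1.15
tool_pos: [0.3829, -0.2932, 0.2468]
ee_rot: [1.0, 0.03, 0.0, 0.0]
ft_force: [0.4, -0.4, -0.2]
grip_width: 0.0951
grip_force: 0.0
```

arm_command(steps=[[[0.029,-0.037,-0.004],[0,0,1.5]],[[0.028,-0.037,-0.004],[0,0,1.5]],[[0.027,-0.038,-0.004],[0,0,1.5]],[[0.026,-0.039,-0.004],[0,0,1.5]],[[0,0,0],[0,0,0]]])

```text
time_s: 1.78
tool_pos: [0.49, -0.1389, 0.2626]
ee_rot: [1.0, -0.02, 0.0, -0.0]
ft_force: [0.1, 0.2, -0.2]
grip_width: 0.0948
grip_force: 0.0
```

```bash
python3 - <<'E'
from h import *
print(manip.observe()["time_s"],manip.observe()["tool_pos"])
im,P=cam("wrist"); save("w1.png",im); np.savez("w1.npz",im=im,P=P)
E
```

```text
1.775 [ 0.49000631 -0.1389377   0.26263532]
```

View pics/w1.png

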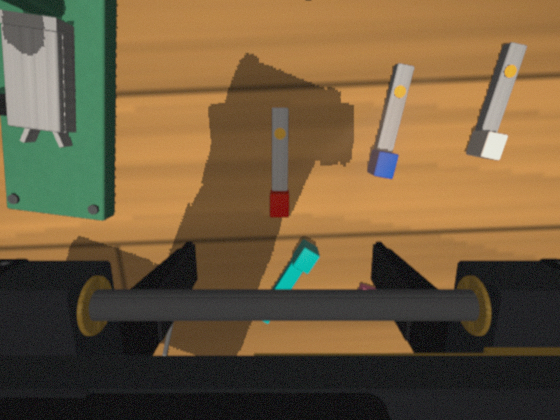

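The wrist view shows the red grip at (279,204) and its tongue running up to (280,108). The press bed is at left, with its front edge around (10,205)–(110,217).

```bash
cat > mw.py <<'E'
from h import *
def bar(im,P):
    hsv=cv2.cvtColor(im,cv2.COLOR_RGB2HSV).astype(int);h,s,v=[hsv[...,i] for i in range(3)];Z=P[...,2]
    red=((h<8)|(h>172))&(s>160)&(v>50); 
    top=red&(Z>.03)&(Z<.04)
    t=P[top]; r=cv2.minAreaRect((t[:,:2]*1000).astype(np.float32)); print("grip",top.sum(),t.mean(0).round(4),r)
    g=t.mean(0)
    n=(Z>.012)&(Z<.021)&(s<70)&(np.hypot(P[...,0]-g[0]-.06,P[...,1]-g[1])<.06)
    r=cv2.minAreaRect((P[n][:,:2]*1000).astype(np.float32)); print("tongue",n.sum(),P[n].mean(0).round(4),r)
    d=np.array([r[0][0]/1000-g[0],r[0][1]/1000-g[1]]); print("yaw",np.degrees(np.arctan2(d[1],d[0])))
if __name__=="__main__":
    d=np.load("w1.npz"); bar(d["im"],d["P"]); P=d["P"]; print("table",P[200,400],P[60,200])
    go([.4665,-.135,.10],-1,5)
E
python3 mw.py
```

```text
grip 453 [ 0.4682 -0.1319  0.0374] ((467.2325134277344, -131.88792419433594), (22.010953903198242, 28.91010856628418), 87.63963317871094)
tongue 1197 [ 0.531  -0.135   0.0176] ((531.50634765625, -135.35568237304688), (19.038942337036133, 98.98651885986328), 87.10414123535156)
yaw -3.1522411982384053
table [ 0.45968565 -0.2904875   0.00162065] [ 0.6398502  -0.04506996  0.00163645]
pos [ 0.4892 -0.1401  0.2624] yaw -2.33 tilt [-3.e-04 -0.e+00 -1.e+00]
[[np.float64(-0.0046), np.float64(-0.0008), np.float64(0.0325)], [0, 0, np.float64(-0.27)]],
[[np.float64(-0.0046), np.float64(-0.0008), np.float64(0.0325)], [0, 0, np.float64(-0.27)]],
[[np.float64(-0.0046), np.float64(-0.0009), np.float64(0.0325)], [0, 0, np.float64(-0.27)]],
[[np.float64(-0.0046), np.float64(-0.0009), np.float64(0.0325)], [0, 0, np.float64(-0.27)]],
[[np.float64(-0.0046), np.float64(-0.0009), np.float64(0.0325)], [0, 0, np.float64(-0.27)]],
```

arm_command(steps=[[[-0.0045,-0.0013,0.03],[0,0,0.1]],[[-0.0045,-0.0013,0.04],[0,0,0.1]],[[-0.0045,-0.0013,0.04],[0,0,0.1]],[[-0.0045,-0.0013,0.04],[0,0,0.1]],[[-0.0044,-0.0013,0.04],[0,0,0.1]],[[0,0,0.02],[0,0,0]],[[0,0,0],[0,0,0]]])

```text
time_s: 2.7
tool_pos: [0.4657, -0.1341, 0.0515]
ee_rot: [1.0, -0.027, -0.001, -0.001]
ft_force: [-0.1, -0.2, 0.1]
grip_width: 0.0949
grip_force: 0.0
```

```bash
python3 - <<'E'
from h import *
from mw import bar
im,P=cam("wrist"); bar(im,P); go([.4675,-.132,.006],-3,2)
E
```

```text
grip 1965 [ 0.4685 -0.1321  0.0372] ((467.50836181640625, -131.87281799316406), (23.438207626342773, 29.467174530029297), 87.44392395019531)
tongue 5190 [ 0.5331 -0.1352  0.0175] ((532.0244140625, -135.1009521484375), (19.823890686035156, 99.95538330078125), 87.10077667236328)
yaw -2.7457943646650835
pos [ 0.4664 -0.1342  0.0525] yaw -3.04 tilt [-1.1e-03  4.0e-04 -1.0e+00]
[[np.float64(0.0005), np.float64(-0.0011), np.float64(0.0233)], [0, 0, np.float64(-0.02)]],
[[np.float64(0.0005), np.float64(-0.0011), np.float64(0.0233)], [0, 0, np.float64(-0.02)]],
```

arm_command(steps=[[[0.001,-0.001,0.02],[0,0,0]],[[0.0005,-0.001,0.018],[0,0,0]],[[0,0,0.008],[0,0,0]],[[0,0,0],[0,0,0]]])

```text
time_s: 3.25
tool_pos: [0.4685, -0.1319, 0.007]
ee_rot: [1.0, -0.026, 0.0, 0.0]
ft_force: [0.3, 0.1, -1.2]
grip_width: 0.0953
grip_force: 0.0
```

arm_command(steps=[[[0,0,0],[0,0,0]],[[0,0,0],[0,0,0]],[[0,0,0],[0,0,0]],[[0,0,0],[0,0,0]],[[0,0,0],[0,0,0]],[[0,0,0],[0,0,0]]], hand=-1, squeeze=40)

```text
time_s: 4.0
tool_pos: [0.4684, -0.1316, 0.0066]
ee_rot: [1.0, -0.026, -0.0, 0.0]
ft_force: [0.2, 0.3, -0.6]
grip_width: 0.0407
grip_force: 0.0
```

arm_command(steps=[[[0,0,0],[0,0,0]],[[0,0,0],[0,0,0]],[[0,0,0],[0,0,0]],[[0,0,0],[0,0,0]],[[0,0,0],[0,0,0]]])

```text
time_s: 4.62
tool_pos: [0.4684, -0.1316, 0.0066]
ee_rot: [1.0, -0.026, -0.0, 0.0]
ft_force: [0.3, -0.1, -0.8]
grip_width: 0.0237
grip_force: 40.0
```

arm_command(steps=[[[0,0,-0.02],[0,0,0]],[[0,0,-0.03],[0,0,0]],[[0,0,-0.03],[0,0,0]],[[0,0,-0.02],[0,0,0]],[[0,0,0],[0,0,0]]])

```text
time_s: 5.25
tool_pos: [0.4687, -0.1317, 0.1074]
ee_rot: [1.0, -0.026, 0.001, 0.0]
ft_force: [0.2, -0.0, -3.3]
grip_width: 0.0237
grip_force: 40.0
```

```bash
python3 - <<'E'
from h import *
im,P=cam("wrist"); save("w2.png",im)
print(manip.observe())
# bed pose in w1
d=np.load("w1.npz"); im,P=d["im"],d["P"]; hsv=cv2.cvtColor(im,cv2.COLOR_RGB2HSV).astype(int)
m=(hsv[...,0]>55)&(hsv[...,0]<90)&(hsv[...,1]>60)&(P[...,2]>.025)&(P[...,2]<.037)
q=P[m]; print(m.sum(),q.mean(0))
k=(im.max()>0)
# front edge & right edge fits by binning
R=np.radians(-10); ex=np.array([np.cos(R),np.sin(R)]); ey=np.array([-ex[1],ex[0]])
a=q[:,:2]@ex; b=q[:,:2]@ey
bb=np.arange(b.min(),b.max(),.005); print("front",[(round(t,3),round(a[(b>=t)&(b<t+.005)].min(),4)) for t in bb])
aa=np.arange(a.min(),a.max(),.02); print("side",[(round(t,3),round(b[(a>=t)&(a<t+.02)].min(),4)) for t in aa])
E
```

```text
{'time_s': 5.3, 'joint_positions': array([-4.09679113e-01,  4.51895140e-01,  2.00771387e+00, -7.12087030e-05,
        6.81559555e-01,  1.21325883e+00]), 'qd': array([ 0.00032083,  0.02674281,  0.01196041,  0.00018419, -0.00779278,
       -0.00115788]), 'effort': array([ 5.61396335e-02, -5.31037474e+01, -1.85017043e+01,  7.07818405e-02,
       -4.82422463e-02,  1.63693330e-03]), 'tool_pos': array([ 0.4683229 , -0.13153711,  0.1064952 ]), 'ee_rot': array([ 9.99660873e-01, -2.60402200e-02,  1.88235131e-04,  1.00167498e-04]), 'ft_force': array([-0.15173276, -0.69104269, -2.73009949]), 'ft_torque': array([0.06341153, 0.14142683, 0.04332539]), 'grip_force': 39.98875558376312, 'grip_width': 0.023667554597430918}
12982 [0.5610735  0.10838413 0.03163792]Traceback (most recent call last):
  File "<stdin>", line 12, in <module>
    return umr_minimum(a, axis, None, out, keepdims, initial, where)
ValueError: zero-size array to reduction operation minimum which has no identity
```

View pics/w2.png

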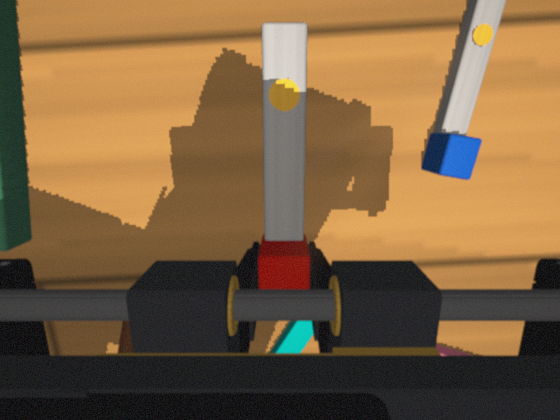

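The bar is lifted and lies straight in the gripper, with the grip at (284,265) and the tip at (284,25). Next I'll carry it to a point ahead of the mouth and look at the press.

```bash
python3 - <<'E'
from h import *
im,P=cam("wrist"); s=manip.observe(); M=Rn.from_quat(s["ee_rot"]).as_matrix(); T=(P-np.array(s["tool_pos"]))@M
v,u=np.mgrid[:420,:560]; m=(u>250)&(u<320)&(v<235)&(abs(T[...,1])<.03)&(T[...,2]<.05)&(T[...,2]>-.05)
t=T[m]; print(m.sum(),t.mean(0).round(4),t.max(0).round(4),np.median(t[:,2]))
for lo in(.03,.05,.07,.09):
    k=(t[:,0]>lo)&(t[:,0]<lo+.015); print(lo,t[k][:,1].min().round(4),t[k][:,1].max().round(4),np.median(t[k][:,2]).round(4))
go([.422,.151,.13],-10,8)
E
```

```text
9016 [ 0.069  -0.0001 -0.0116] [0.1133 0.0109 0.0028] -0.011550569285977426
0.03 -0.0099 0.0099 -0.0115
0.05 -0.0101 0.0097 -0.0115
0.07 -0.0101 0.0098 -0.0117
0.09 -0.01 0.01 -0.0115
pos [ 0.4681 -0.1314  0.106 ] yaw -2.98 tilt [-8.e-04  3.e-04 -1.e+00]
[[np.float64(-0.0076), np.float64(-0.035), np.float64(-0.003)], [0, 0, np.float64(0.88)]],
[[np.float64(-0.0081), np.float64(-0.0348), np.float64(-0.003)], [0, 0, np.float64(0.88)]],
[[np.float64(-0.0087), np.float64(-0.0347), np.float64(-0.003)], [0, 0, np.float64(0.88)]],
[[np.float64(-0.0092), np.float64(-0.0346), np.float64(-0.003)], [0, 0, np.float64(0.88)]],
[[np.float64(-0.0097), np.float64(-0.0344), np.float64(-0.003)], [0, 0, np.float64(0.88)]],
[[np.float64(-0.0102), np.float64(-0.0343), np.float64(-0.003)], [0, 0, np.float64(0.88)]],
[[np.float64(-0.0108), np.float64(-0.0341), np.float64(-0.003)], [0, 0, np.float64(0.88)]],
[[np.float64(-0.0113), np.float64(-0.0339), np.float64(-0.003)], [0, 0, np.float64(0.88)]],
```

arm_command(steps=[[[-0.008,-0.035,-0.005],[0,0,0.9]],[[-0.008,-0.035,-0.005],[0,0,0.9]],[[-0.009,-0.035,-0.005],[0,0,0.9]],[[-0.009,-0.035,-0.005],[0,0,0.9]],[[-0.01,-0.034,-0.004],[0,0,0.9]],[[-0.01,-0.034,0],[0,0,0.9]],[[-0.011,-0.034,0],[0,0,0.9]],[[-0.011,-0.034,0],[0,0,0.7]]])

```text
time_s: 6.35
tool_pos: [0.4215, 0.1521, 0.1294]
ee_rot: [0.996, -0.087, -0.001, 0.0]
ft_force: [0.1, 0.3, -2.8]
grip_width: 0.0235
grip_force: 40.0
```

arm_command(steps=[[[0,0,0],[0,0,0]],[[0,0,0],[0,0,0]]])

```text
time_s: 6.6
tool_pos: [0.422, 0.1508, 0.1298]
ee_rot: [0.996, -0.087, -0.001, 0.0]
ft_force: [0.4, 0.2, -3.5]
grip_width: 0.0235
grip_force: 40.0
```

```bash
python3 - <<'E'
from h import *
im,P=cam("wrist"); save("w3.png",im); np.savez("w3.npz",im=im,P=P)
hsv=cv2.cvtColor(im,cv2.COLOR_RGB2HSV).astype(int)
m=(hsv[...,0]>55)&(hsv[...,0]<90)&(hsv[...,1]>60)&(P[...,2]>.025)&(P[...,2]<.037)
q=P[m]; print(m.sum(),q.mean(0)); print(manip.observe()["tool_pos"])
R=np.radians(-10); ex=np.array([np.cos(R),np.sin(R)]); ey=np.array([-ex[1],ex[0]])
def binned(a,b,st,f):
    o=[]
    for t in np.arange(b.min(),b.max(),st):
        k=(b>=t)&(b<t+st)
        if k.sum()>5:o.append((float(round(t+st/2,3)),float(round(f(a[k]),4))))
    return o
a=q[:,:2]@ex; b=q[:,:2]@ey
print("front",binned(a,b,.01,np.min)); print("side-",binned(b,a,.015,np.min)); print("side+",binned(b,a,.015,np.max))
r=P[(hsv[...,1]<60)&(P[...,2]>.057)&(P[...,2]<.066)]; a=r[:,:2]@ex; b=r[:,:2]@ey
print("roof",len(r),binned(a,b,.005,np.min),binned(b,a,.01,np.min),binned(b,a,.01,np.max))
k=P[(hsv[...,0]>18)&(hsv[...,0]<34)&(hsv[...,1]>140)&(P[...,2]>.074)&(P[...,2]<.115)];print("knob",len(k),k.mean(0) if len(k) else 0)
E
```

```text
16890 [0.52564257 0.13731494 0.03157206]
[0.42215384 0.1504971  0.12996966]
front [(0.171, 0.4336), (0.181, 0.4337), (0.191, 0.4336), (0.201, 0.4337), (0.211, 0.5321), (0.221, 0.5321), (0.231, 0.532), (0.241, 0.4336), (0.251, 0.4336), (0.261, 0.4336), (0.271, 0.4336), (0.281, 0.4336)]
side- [(0.441, 0.1667), (0.456, 0.1664), (0.471, 0.166), (0.486, 0.1658), (0.501, 0.1658), (0.516, 0.1658), (0.531, 0.1656), (0.546, 0.1656)]
side+ [(0.441, 0.284), (0.456, 0.2841), (0.471, 0.2838), (0.486, 0.2836), (0.501, 0.2836), (0.516, 0.2836), (0.531, 0.2839), (0.546, 0.2835)]
roof 137 [(0.201, 0.5366), (0.206, 0.5364), (0.211, 0.5365), (0.216, 0.5367), (0.221, 0.5366), (0.226, 0.5367), (0.231, 0.5367), (0.236, 0.5368), (0.241, 0.5363), (0.246, 0.5367), (0.251, 0.5365)] [(0.541, 0.1982)] [(0.541, 0.2519)]
knob 0 0
```

View pics/w3.png

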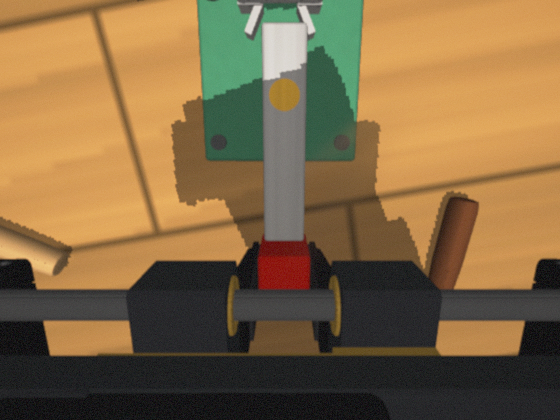

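The bar is in line ahead of the flare (white flare cheeks at about (252,22) and (307,22)), and needs about 3.5 mm of sideways shift. I'll correct that and lower it.

arm_command(steps=[[[0,-0.0035,0.02],[0,0,0]],[[0,0,0.03],[0,0,0]],[[0,0,0.025],[0,0,0]],[[0,0,0.012],[0,0,0]],[[0,0,0.004],[0,0,0]],[[0,0,0],[0,0,0]],[[0,0,0],[0,0,0]]])

```text
time_s: 7.52
tool_pos: [0.4233, 0.1545, 0.0402]
ee_rot: [0.996, -0.087, 0.001, -0.0]
ft_force: [1.2, -0.1, -2.8]
grip_width: 0.0239
grip_force: 40.0
```

```bash
cat > st.py <<'E'
from h import *
s=[manip.observe()]
R=np.radians(-10.1); ex=np.array([np.cos(R),np.sin(R)]); ey=np.array([-ex[1],ex[0]])
O=np.array([.5365*np.cos(np.radians(10))+.225*np.sin(np.radians(10)),-.5365*np.sin(np.radians(10))+.225*np.cos(np.radians(10))])
p=np.array(s[0]["tool_pos"]); M=Rn.from_quat(s[0]["ee_rot"]).as_matrix()
print("O",O,"press xy",((p[:2]-O)@ex).round(4),((p[:2]-O)@ey).round(4),"z",p[2].round(4),"yaw",np.degrees(np.arctan2(M[1,0],M[0,0])).round(2),"F press",(s[0]["ft_force"][:2]@ex).round(2),(s[0]["ft_force"][:2]@ey).round(2),s[0]["ft_force"][2].round(2),"t",s[0]["time_s"])
E
cat > look.py <<'E'
from st import *
im,P=cam("wrist"); hsv=cv2.cvtColor(im,cv2.COLOR_RGB2HSV).astype(int)
q=P[...,:2]-O; a=q@ex; b=q@ey; Z=P[...,2]; gr=(hsv[...,1]<70)
m=gr&(Z>.041)&(Z<.051)&(a<-.03)
for lo in np.arange(-.12,-.02,.02):
    k=m&(a>lo)&(a<lo+.02)&(abs(b)<.02)
    if k.sum()>20: print("tongue",lo.round(2),b[k].min().round(4),b[k].max().round(4))
for z0,z1,nm in((.057,.066,"roof"),(.027,.036,"bed")):
    k=(Z>z0)&(Z<z1)&(a>-.12)&(a<.02)&(abs(b)<.07); 
    if nm=="roof":k&=gr
    if k.sum()>20: print(nm,k.sum(),a[k].min().round(4),np.percentile(b[k],[0.2,99.8]).round(4))
E
python3 look.py
```

```text
O [0.5674202 0.1284195] press xy -0.1465 0.0004 z 0.0402 yaw -9.99 F press 1.17 0.08 -2.85 t 7.525
tongue -0.12 -0.0093 0.0104
tongue -0.1 -0.0094 0.0106
tongue -0.08 -0.0094 0.0106
tongue -0.06 -0.0094 0.0105
tongue -0.04 -0.009 0.0102
bed 34669 -0.1044 [-0.0594  0.0591]
```

arm_command(steps=[[[0.005,0.0004,0.001],[0,0,0.1]],[[0.006,0,0.001],[0,0,0]],[[0.006,0,0],[0,0,0]],[[0.006,0,0],[0,0,0]],[[0.005,0,0],[0,0,0]],[[0.005,0,0],[0,0,0]],[[0,0,0],[0,0,0]]])

```text
time_s: 8.45
tool_pos: [0.4556, 0.1483, 0.0376]
ee_rot: [0.996, -0.088, 0.0, 0.0]
ft_force: [0.1, -0.5, -2.3]
grip_width: 0.0238
grip_force: 40.0
```

```bash
python3 look.py
```

```text
O [0.5674202 0.1284195] press xy -0.1135 -0.0 z 0.0376 yaw -10.1 F press 0.18 -0.43 -2.34 t 8.45
tongue -0.12 -0.0167 0.0169
tongue -0.1 -0.0097 0.01
tongue -0.08 -0.0099 0.0101
tongue -0.06 -0.01 0.01
tongue -0.04 -0.0099 0.0101
roof 2048 -0.1051 [-0.0281  0.0274]
bed 40932 -0.1044 [-0.0595  0.0591]
```

The bar is centred and its tip is at the mouth.

arm_command(steps=[[[0.003,0,0],[0,0,0]],[[0.003,0,0],[0,0,0]],[[0.003,0,0],[0,0,0]],[[0.003,0,0],[0,0,0]],[[0.003,0,0],[0,0,0]],[[0,0,0],[0,0,0]]])

```text
time_s: 9.25
tool_pos: [0.4703, 0.1457, 0.0376]
ee_rot: [0.996, -0.088, 0.0, 0.0]
ft_force: [-0.4, 0.2, -2.7]
grip_width: 0.0237
grip_force: 40.0
```

arm_command(steps=[[[0.003,0,0],[0,0,0]],[[0.003,0,0],[0,0,0]],[[0.003,0,0],[0,0,0]],[[0.003,0,0],[0,0,0]],[[0.002,0,0],[0,0,0]],[[0,0,0],[0,0,0]]])

```text
time_s: 10.0
tool_pos: [0.484, 0.1432, 0.0376]
ee_rot: [0.996, -0.088, -0.0, 0.0]
ft_force: [0.8, 0.4, -3.3]
grip_width: 0.0237
grip_force: 40.0
```

```bash
python3 st.py
```

```text
O [0.5674202 0.1284195] press xy -0.0847 -0.0001 z 0.0376 yaw -10.09 F press 0.73 0.5 -3.34 t 10.0
```

arm_command(steps=[[[0.001,0,0],[0,0,0]],[[0.001,0,0],[0,0,0]],[[0.001,0,0],[0,0,0]],[[0,0,0],[0,0,0]]])

```text
time_s: 10.5
tool_pos: [0.4869, 0.1427, 0.0376]
ee_rot: [0.996, -0.088, 0.0, 0.0]
ft_force: [0.6, 0.1, -3.4]
grip_width: 0.0242
grip_force: 40.0
```

arm_command(steps=[[[0.001,0,0],[0,0,0]],[[0.001,0,0],[0,0,0]],[[0.0005,0,0],[0,0,0]],[[0,0,0],[0,0,0]]])

```text
time_s: 11.0
tool_pos: [0.4893, 0.1423, 0.0376]
ee_rot: [0.996, -0.088, 0.0, 0.0]
ft_force: [-0.1, 0.1, -2.7]
grip_width: 0.0236
grip_force: 40.0
```

arm_command(steps=[[[0.001,0,0],[0,0,0]],[[0.001,0,0],[0,0,0]],[[0.0005,0,0],[0,0,0]],[[0,0,0],[0,0,0]]])

```text
time_s: 11.5
tool_pos: [0.4918, 0.1418, 0.0376]
ee_rot: [0.996, -0.088, 0.0, 0.0]
ft_force: [-0.5, -0.4, -3.8]
grip_width: 0.024
grip_force: 40.0
```

arm_command(steps=[[[0.001,0,0],[0,0,0]],[[0.001,0,0],[0,0,0]],[[0.0005,0,0],[0,0,0]],[[0,0,0],[0,0,0]]])

```text
time_s: 12.0
tool_pos: [0.4943, 0.1414, 0.0376]
ee_rot: [0.996, -0.088, 0.0, 0.0]
ft_force: [-0.0, 0.1, -2.3]
grip_width: 0.0239
grip_force: 40.0
```

arm_command(steps=[[[0.001,0,0],[0,0,0]],[[0.001,0,0],[0,0,0]],[[0.0005,0,0],[0,0,0]],[[0,0,0],[0,0,0]]])

```text
time_s: 12.5
tool_pos: [0.4967, 0.141, 0.0376]
ee_rot: [0.996, -0.088, 0.0, 0.0]
ft_force: [0.1, -0.2, -3.2]
grip_width: 0.0241
grip_force: 40.0
```

arm_command(steps=[[[0.001,0,0],[0,0,0]],[[0.001,0,0],[0,0,0]],[[0.0005,0,0],[0,0,0]],[[0,0,0],[0,0,0]]])

```text
time_s: 13.0
tool_pos: [0.4992, 0.1406, 0.0376]
ee_rot: [0.996, -0.088, 0.0, 0.0]
ft_force: [-1.0, 0.0, -2.4]
grip_width: 0.0239
grip_force: 40.0
```

arm_command(steps=[[[0.001,0,0],[0,0,0]],[[0.001,0,0],[0,0,0]],[[0,0,0],[0,0,0]]])

```text
time_s: 13.38
tool_pos: [0.5012, 0.1402, 0.0376]
ee_rot: [0.996, -0.088, 0.0, 0.0]
ft_force: [0.4, 0.6, -3.0]
grip_width: 0.0239
grip_force: 40.0
```

arm_command(steps=[[[0.001,0,0],[0,0,0]],[[0.001,0,0],[0,0,0]],[[0.0005,0,0],[0,0,0]],[[0,0,0],[0,0,0]]])

```text
time_s: 13.88
tool_pos: [0.5036, 0.1398, 0.0376]
ee_rot: [0.996, -0.088, 0.0, 0.0]
ft_force: [0.1, -0.8, -2.4]
grip_width: 0.0239
grip_force: 40.0
```

arm_command(steps=[[[0.001,0,0],[0,0,0]],[[0.001,0,0],[0,0,0]],[[0.0005,0,0],[0,0,0]],[[0,0,0],[0,0,0]]])

```text
time_s: 14.38
tool_pos: [0.5061, 0.1393, 0.0376]
ee_rot: [0.996, -0.088, 0.0, 0.0]
ft_force: [-0.4, -0.3, -2.9]
grip_width: 0.0241
grip_force: 40.0
```

arm_command(steps=[[[0.001,0,0],[0,0,0]],[[0.001,0,0],[0,0,0]],[[0.0005,0,0],[0,0,0]],[[0,0,0],[0,0,0]]])

```text
time_s: 14.88
tool_pos: [0.5085, 0.1389, 0.0376]
ee_rot: [0.996, -0.088, 0.0, 0.0]
ft_force: [-0.5, -0.3, -1.6]
grip_width: 0.0235
grip_force: 40.0
```

arm_command(steps=[[[0.001,0,0],[0,0,0]],[[0.001,0,0],[0,0,0]],[[0.0005,0,0],[0,0,0]],[[0,0,0],[0,0,0]]])

```text
time_s: 15.38
tool_pos: [0.511, 0.1384, 0.0376]
ee_rot: [0.996, -0.088, -0.0, 0.0]
ft_force: [0.0, -1.1, -3.3]
grip_width: 0.0239
grip_force: 40.0
```

arm_command(steps=[[[0.001,0,0],[0,0,0]],[[0.001,0,0],[0,0,0]],[[0.0005,0,0],[0,0,0]],[[0,0,0],[0,0,0]]])

```text
time_s: 15.88
tool_pos: [0.5134, 0.138, 0.0376]
ee_rot: [0.996, -0.088, -0.0, 0.0]
ft_force: [-0.1, -0.2, -3.1]
grip_width: 0.0243
grip_force: 40.0
```

arm_command(steps=[[[0.001,0,0],[0,0,0]],[[0.001,0,0],[0,0,0]],[[0.0005,0,0],[0,0,0]],[[0,0,0],[0,0,0]]])

```text
time_s: 16.38
tool_pos: [0.5159, 0.1376, 0.0376]
ee_rot: [0.996, -0.088, 0.0, 0.0]
ft_force: [0.1, 0.6, -2.4]
grip_width: 0.0237
grip_force: 40.0
```

arm_command(steps=[[[0.001,0,0],[0,0,0]],[[0.001,0,0],[0,0,0]],[[0.0005,0,0],[0,0,0]],[[0,0,0],[0,0,0]]])

```text
time_s: 16.88
tool_pos: [0.5184, 0.1371, 0.0376]
ee_rot: [0.996, -0.088, 0.0, 0.0]
ft_force: [-0.2, 0.2, -3.1]
grip_width: 0.0239
grip_force: 40.0
```

arm_command(steps=[[[0.001,0,0],[0,0,0]],[[0.001,0,0],[0,0,0]],[[0.0005,0,0],[0,0,0]],[[0,0,0],[0,0,0]]])

```text
time_s: 17.38
tool_pos: [0.5207, 0.1367, 0.0376]
ee_rot: [0.996, -0.088, -0.0, 0.0]
ft_force: [-0.4, 0.1, -1.3]
grip_width: 0.0238
grip_force: 40.0
```

arm_command(steps=[[[0.001,0,0],[0,0,0]],[[0.001,0,0],[0,0,0]],[[0.0005,0,0],[0,0,0]],[[0,0,0],[0,0,0]]])

```text
time_s: 17.88
tool_pos: [0.5222, 0.1364, 0.0375]
ee_rot: [0.996, -0.088, -0.001, 0.0]
ft_force: [-7.8, 2.3, 1.7]
grip_width: 0.0237
grip_force: 40.0
```

Contact: about 8 N along the slot. I'll settle the bar onto the bed before letting go.

arm_command(steps=[[[0,0,0.0004],[0,0,0]],[[0,0,0.0004],[0,0,0]],[[0,0,0],[0,0,0]]])

```text
time_s: 18.25
tool_pos: [0.5222, 0.1363, 0.0368]
ee_rot: [0.996, -0.088, -0.001, 0.0]
ft_force: [-7.4, 1.0, 2.5]
grip_width: 0.0237
grip_force: 40.0
```

```bash
python3 - <<'E'
from look import *
np.savez("w4.npz",im=im,P=P); save("w4.png",im)
r=((hsv[...,0]<8)|(hsv[...,0]>172))&(hsv[...,1]>150)&(Z>.06)&(Z<.075); print("red",r.sum(),a[r].max(),np.median(a[r]),Z[r].mean())
for lo in(-.06,-.05,-.04): 
    k=m&(a>lo)&(a<lo+.01)&(abs(b)<.012); print(np.median(Z[k]))
E
```

```text
O [0.5674202 0.1284195] press xy -0.0459 -0.0001 z 0.0368 yaw -10.07 F press -7.45 -0.3 2.48 t 18.25
tongue -0.04 -0.0181 0.0174
roof 5921 -0.0374 [-0.028   0.0364]
bed 17497 -0.1036 [-0.0596  0.059 ]
red 1998 -0.031849513437894085 -0.03875985918666956 0.06705387905002297
nan
nan
0.047528935749393736
  return _methods._mean(a, axis=axis, dtype=dtype,
  ret = ret.dtype.type(ret / rcount)
```

arm_command(steps=[[[0,0,0],[0,0,0]],[[0,0,0],[0,0,0]]], squeeze=5)

```text
time_s: 18.55
tool_pos: [0.5222, 0.1363, 0.0367]
ee_rot: [0.996, -0.088, -0.001, 0.0]
ft_force: [-7.3, 1.0, 0.5]
grip_width: 0.024
grip_force: 5.0
```

arm_command(steps=[[[0,0,0],[0,0,0]],[[0,0,0],[0,0,0]],[[0,0,0],[0,0,0]],[[0,0,0],[0,0,0]],[[0,0,0],[0,0,0]]], hand=-0.1)

```text
time_s: 19.18
tool_pos: [0.5234, 0.1363, 0.0368]
ee_rot: [0.996, -0.088, 0.0, 0.0]
ft_force: [-0.1, -0.2, -0.6]
grip_width: 0.0428
grip_force: 0.0
```

```bash
python3 - <<'E'
from look import *
r=((hsv[...,0]<8)|(hsv[...,0]>172))&(hsv[...,1]>150)&(Z>.06)&(Z<.075); print("red",r.sum(),a[r].max(),np.median(a[r]),Z[r].mean(),b[r].min(),b[r].max())
E
```

```text
O [0.5674202 0.1284195] press xy -0.0447 -0.0 z 0.0368 yaw -10.09 F press -0.03 -0.17 -0.6 t 19.175
tongue -0.04 -0.0098 0.0096
roof 5961 -0.0522 [-0.028   0.0366]
bed 19395 -0.1039 [-0.0594  0.059 ]
red 1577 -0.03409889301031657 -0.03947063705586352 0.06675305847516977 -0.01164566818656559 0.011580102972204812
```

After letting go, the bar sprang back about 2 mm. I'll re-grip and seat it at a low force so it doesn't rebound.

arm_command(steps=[[[0,0,0],[0,0,0]],[[0,0,0],[0,0,0]],[[0,0,0],[0,0,0]],[[0,0,0],[0,0,0]],[[0,0,0],[0,0,0]],[[0,0,0],[0,0,0]]], hand=-1, squeeze=20)

```text
time_s: 19.98
tool_pos: [0.5233, 0.1363, 0.0368]
ee_rot: [0.996, -0.088, 0.0, 0.0]
ft_force: [0.0, -0.4, -0.1]
grip_width: 0.0235
grip_force: 20.0
```

arm_command(steps=[[[0.0005,0,0],[0,0,0]],[[0.0005,0,0],[0,0,0]],[[0,0,0],[0,0,0]]])

```text
time_s: 20.35
tool_pos: [0.5239, 0.1361, 0.0368]
ee_rot: [0.996, -0.088, -0.0, 0.0]
ft_force: [-4.5, 0.5, 3.3]
grip_width: 0.024
grip_force: 20.0
```

arm_command(steps=[[[0,0,0],[0,0,0]],[[0,0,0],[0,0,0]],[[0,0,0],[0,0,0]],[[0,0,0],[0,0,0]],[[0,0,0],[0,0,0]]], hand=-0.1)

```text
time_s: 20.98
tool_pos: [0.5243, 0.1361, 0.0368]
ee_rot: [0.996, -0.088, 0.0, 0.0]
ft_force: [0.1, 0.2, -0.2]
grip_width: 0.0428
grip_force: 0.0
```

```bash
python3 - <<'E'
from look import *
r=((hsv[...,0]<8)|(hsv[...,0]>172))&(hsv[...,1]>150)&(Z>.06)&(Z<.075); print("red",r.sum(),a[r].max(),np.median(a[r]))
E
```

```text
O [0.5674202 0.1284195] press xy -0.0438 -0.0 z 0.0368 yaw -10.09 F press 0.08 0.17 -0.19 t 20.975
tongue -0.04 -0.0098 0.0101
roof 6057 -0.0641 [-0.0281  0.0364]
bed 19155 -0.1046 [-0.0594  0.0589]
red 1550 -0.03339267361372532 -0.03861777992864143
```

The bar is seated (it stayed 0.7–0.8 mm further in). Now I'll move up and back to look at the knob.

arm_command(steps=[[[0,0,-0.015],[0,0,0]],[[0,0,-0.025],[0,0,0]],[[0,0,-0.03],[0,0,0]],[[-0.01,0,-0.03],[0,0,0]],[[-0.01,0,-0.03],[0,0,0]],[[-0.01,0,-0.03],[0,0,0]],[[0,0,0],[0,0,0]]])

```text
time_s: 21.9
tool_pos: [0.495, 0.1416, 0.1996]
ee_rot: [0.996, -0.088, 0.002, -0.001]
ft_force: [0.3, 0.3, -0.7]
grip_width: 0.0427
grip_force: 0.0
```

```bash
python3 - <<'E'
from st import *
t=O-.06*ex+.10*ey
go([t[0],t[1],.2],80,10)
for n in("scene","side"):
    d=np.load(n+".npz");P=d["P"]; q=P[...,:2]-O;a=q@ex;b=q@ey
    k=(a>-.08)&(a<.2)&(b>-.0)&(b<.22)&(P[...,2]>.12); 
    if k.sum(): print(n,k.sum(),"a",a[k].min(),a[k].max(),"b",b[k].min(),np.percentile(b[k],[50,95,100]),"z",P[k][:,2].max()); kk=k&(b>.05);print(kk.sum(),[ (a[kk].min(),a[kk].max(),b[kk].max(),P[kk][:,2].min())] if kk.sum() else 0)
E
```

```text
O [0.5674202 0.1284195] press xy -0.0736 0.0003 z 0.1996 yaw -10.06 F press 0.23 0.36 -0.73 t 21.9
pos [0.495  0.1416 0.1996] yaw -10.06 tilt [ 4.6e-03  6.0e-04 -1.0e+00]
[[np.float64(0.0014), np.float64(-0.01), np.float64(-0.0)], [0, 0, np.float64(-9.01)]],
[[np.float64(0.0029), np.float64(-0.0096), np.float64(-0.0)], [0, 0, np.float64(-9.01)]],
[[np.float64(0.0044), np.float64(-0.0091), np.float64(-0.0)], [0, 0, np.float64(-9.01)]],
[[np.float64(0.0057), np.float64(-0.0083), np.float64(-0.0)], [0, 0, np.float64(-9.01)]],
[[np.float64(0.007), np.float64(-0.0073), np.float64(-0.0)], [0, 0, np.float64(-9.01)]],
[[np.float64(0.008), np.float64(-0.0061), np.float64(-0.0)], [0, 0, np.float64(-9.01)]],
[[np.float64(0.0089), np.float64(-0.0048), np.float64(-0.0)], [0, 0, np.float64(-9.01)]],
[[np.float64(0.0095), np.float64(-0.0033), np.float64(-0.0)], [0, 0, np.float64(-9.01)]],
[[np.float64(0.0099), np.float64(-0.0018), np.float64(-0.0)], [0, 0, np.float64(-9.01)]],
[[np.float64(0.0101), np.float64(-0.0002), np.float64(-0.0)], [0, 0, np.float64(-9.01)]],
scene 551 a 0.06149466793556989 0.18153827773005057 b 8.954628947223214e-05 [0.01693352 0.02822678 0.03530834] z 0.32076644432953605
0 0
side 2137 a 0.05622057268164508 0.17795767592035622 b 9.150724516999757e-06 [0.01918103 0.03620901 0.04538394] z 0.31849975647190865
0 0
```

Nothing tall stands beyond y = 0.05 in the press frame, so that side is free. Moving to the viewing pose with the gripper closing.

arm_command(steps=[[[0.001,-0.01,0],[0,0,-9]],[[0.003,-0.01,0],[0,0,-9]],[[0.004,-0.009,0],[0,0,-9]],[[0.006,-0.008,0],[0,0,-9]],[[0.007,-0.007,0],[0,0,-9]],[[0.008,-0.006,0],[0,0,-9]],[[0.009,-0.005,0],[0,0,-9]],[[0.01,-0.003,0],[0,0,-9]]], hand=-1)

```text
time_s: 22.9
tool_pos: [0.5198, 0.2185, 0.1961]
ee_rot: [0.856, 0.517, -0.001, -0.0]
ft_force: [1.1, -0.1, -0.3]
grip_width: 0.0005
grip_force: 0.0
```

arm_command(steps=[[[0.01,-0.002,0],[0,0,-9]],[[0.01,0,0],[0,0,-9]],[[0,0,0],[0,0,0]],[[0,0,0],[0,0,0]]])

```text
time_s: 23.4
tool_pos: [0.5258, 0.2372, 0.1964]
ee_rot: [0.768, 0.641, -0.0, -0.0]
ft_force: [0.7, -1.1, -0.1]
grip_width: 0.0005
grip_force: 0.0
```

```bash
python3 - <<'E'
from st import *
im,P=cam("wrist"); save("w5.png",im); hsv=cv2.cvtColor(im,cv2.COLOR_RGB2HSV).astype(int)
q=P[...,:2]-O;a=q@ex;b=q@ey;Z=P[...,2]
k=(hsv[...,0]>18)&(hsv[...,0]<34)&(hsv[...,1]>140)&(Z>.065)&(Z<.12)
t=k&(Z>.108)
for w in(k,t): print(w.sum(),a[w].min(),a[w].max(),b[w].min(),b[w].max(),a[w].mean(),b[w].mean(),Z[w].mean())
r=((hsv[...,0]<8)|(hsv[...,0]>172))&(hsv[...,1]>150)&(Z>.06)&(Z<.075); print("red",r.sum(),a[r].min(),a[r].max(),b[r].min(),b[r].max()) if r.sum() else 0
E
```

```text
O [0.5674202 0.1284195] press xy -0.06 0.0998 z 0.1964 yaw 79.72 F press 0.9 -0.92 -0.06 t 23.4
541 0.005543435571695491 0.021290999207241944 0.09958010767097587 0.11541119885337539 0.011318660024553694 0.10938305541110527 0.10231423821480941
301 0.005954264632778097 0.021290999207241944 0.09958010767097587 0.11522687763416603 0.013139792554132586 0.10787611634445092 0.11103256873264965
```

View pics/w5.png

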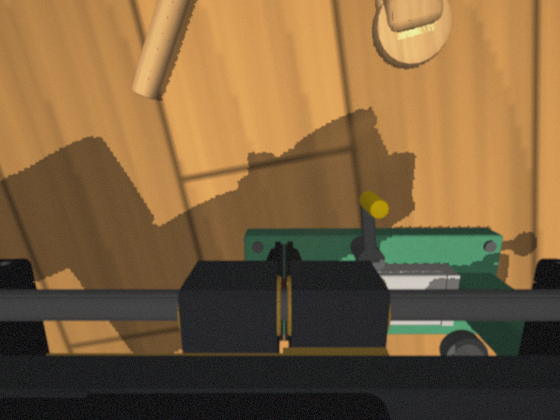

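The yellow knob is at (378,208), which is press (13, 108) mm and an angle of about 0.11 rad. I'll come down on its far side and sweep it round its axis.

```bash
python3 - <<'E'
from st import *
t=O+.039*ex+.1105*ey
go([t[0],t[1],.196],86.3,4)
# orbit: axis in tool coords (tool x radial, tool y = -tangent): axis at (-.060,-d)
for d in(.026,.022,.02):
  for k in(8,10):
    a=np.radians(k); A=np.array([-.06,-d]); c,s=np.cos(-a),np.sin(-a)  # ccw from above = -a about tool z(down)
    R=np.array([[c,-s],[s,c]]); print(d,k,(A-R@A).round(4))
E
```

```text
O [0.5674202 0.1284195] press xy -0.06 0.0998 z 0.1965 yaw 79.74 F press -0.08 0.86 0.31 t 23.45
pos [0.5259 0.2372 0.1965] yaw 79.74 tilt [-5.e-04 -3.e-04 -1.e+00]
[[np.float64(0.0027), np.float64(0.0247), np.float64(0.0001)], [0, 0, np.float64(-1.64)]],
[[np.float64(0.002), np.float64(0.0248), np.float64(0.0001)], [0, 0, np.float64(-1.64)]],
[[np.float64(0.0013), np.float64(0.0249), np.float64(0.0001)], [0, 0, np.float64(-1.64)]],
[[np.float64(0.0006), np.float64(0.0249), np.float64(0.0001)], [0, 0, np.float64(-1.64)]],
0.026 8 [ 0.003  -0.0086]
0.026 10 [ 0.0036 -0.0108]
0.022 8 [ 0.0025 -0.0086]
0.022 10 [ 0.0029 -0.0108]
0.02 8 [ 0.0022 -0.0085]
0.02 10 [ 0.0026 -0.0107]
```

arm_command(steps=[[[0.003,0.025,0],[0,0,-1.6]],[[0.002,0.025,0],[0,0,-1.6]],[[0.001,0.025,0],[0,0,-1.6]],[[0.001,0.025,0],[0,0,-1.8]],[[0,0,0.03],[0,0,0]],[[0,0,0.03],[0,0,0]],[[0,0,0.01],[0,0,0]],[[0,0,0],[0,0,0]]])

```text
time_s: 24.45
tool_pos: [0.6261, 0.2309, 0.1268]
ee_rot: [0.729, 0.685, -0.0, -0.0]
ft_force: [0.6, -0.2, -0.1]
grip_width: 0.0004
grip_force: 0.0
```

```bash
python3 st.py
```

```text
O [0.5674202 0.1284195] press xy 0.0398 0.1112 z 0.1268 yaw 86.46 F press 0.58 -0.06 -0.12 t 24.45
```

arm_command(steps=[[[0,0,0.02],[0,0,0]],[[0,0,0.02],[0,0,0]],[[0,0,0.004],[0,0,0]],[[0,-0.003,0],[0,0,0]],[[0,-0.003,0],[0,0,0]],[[0,0,0],[0,0,0]]])

```text
time_s: 25.2
tool_pos: [0.6201, 0.2316, 0.0836]
ee_rot: [0.728, 0.685, 0.0, 0.0]
ft_force: [0.3, 0.8, -0.2]
grip_width: 0.0004
grip_force: 0.0
```

arm_command(steps=[[[0.0015,-0.0053,0],[0,0,-5]],[[0.0015,-0.0053,0],[0,0,-5]],[[0.0013,-0.0053,0],[0,0,-5]],[[0.0013,-0.0053,0],[0,0,-5]],[[0,0,0],[0,0,0]]])

```text
time_s: 25.82
tool_pos: [0.5988, 0.2356, 0.0833]
ee_rot: [0.598, 0.801, 0.0, 0.0]
ft_force: [-0.1, 0.2, 0.5]
grip_width: 0.0005
grip_force: 0.1
```

```bash
python3 st.py
```

```text
O [0.5674202 0.1284195] press xy 0.0121 0.1111 z 0.0833 yaw 106.49 F press -0.14 0.16 0.55 t 25.825
```

arm_command(steps=[[[0.0014,-0.0053,0],[0,0,-5]],[[0.0014,-0.0053,0],[0,0,-5]],[[0.0014,-0.0053,0],[0,0,-5]],[[0.0014,-0.0053,0],[0,0,-5]],[[0.0014,-0.0053,0],[0,0,-5]],[[0.0014,-0.0053,0],[0,0,-5]],[[0.0014,-0.0053,0],[0,0,-5]],[[0.0014,-0.0053,0],[0,0,-5]]])

```text
time_s: 26.82
tool_pos: [0.5583, 0.2218, 0.0832]
ee_rot: [0.288, 0.958, 0.0, 0.0]
ft_force: [-0.6, 4.3, 1.4]
grip_width: 0.0005
grip_force: 1.4
```

```bash
python3 st.py
```

```text
O [0.5674202 0.1284195] press xy -0.0254 0.0904 z 0.0832 yaw 146.54 F press -1.33 4.1 1.4 t 26.825
```

arm_command(steps=[[[0.001,-0.0042,0],[0,0,-4]],[[0.001,-0.0042,0],[0,0,-4]],[[0.0005,-0.002,0],[0,0,-2]],[[0,0,0],[0,0,0]]])

```text
time_s: 27.32
tool_pos: [0.5508, 0.2137, 0.0829]
ee_rot: [0.204, 0.979, 0.0, 0.0]
ft_force: [-0.0, 2.1, -0.2]
grip_width: 0.0006
grip_force: 0.7
```

```bash
python3 st.py
```

```text
O [0.5674202 0.1284195] press xy -0.0313 0.0811 z 0.0829 yaw 156.43 F press -0.4 2.05 -0.15 t 27.325
```

arm_command(steps=[[[0.0003,-0.001,0],[0,0,-1]],[[0.0003,-0.001,0],[0,0,-1]],[[0.0003,-0.001,0],[0,0,-1]],[[0,-0.001,0],[0,0,0]],[[0,0,0],[0,0,0]]])

```text
time_s: 27.95
tool_pos: [0.5483, 0.2102, 0.0828]
ee_rot: [0.178, 0.984, -0.0, -0.0]
ft_force: [-0.1, 2.0, 0.9]
grip_width: 0.0005
grip_force: 0.9
```

arm_command(steps=[[[0,-0.001,0],[0,0,0]],[[0,-0.001,0],[0,0,0]],[[0,-0.001,0],[0,0,0]],[[0,0,0],[0,0,0]]])

```text
time_s: 28.45
tool_pos: [0.5473, 0.2074, 0.0828]
ee_rot: [0.178, 0.984, -0.0, -0.0]
ft_force: [-0.2, 1.1, 0.4]
grip_width: 0.0005
grip_force: 0.7
```

arm_command(steps=[[[0,-0.001,0],[0,0,0]],[[0,-0.001,0],[0,0,0]],[[0,-0.001,0],[0,0,0]],[[0,0,0],[0,0,0]]])

```text
time_s: 28.95
tool_pos: [0.5471, 0.2066, 0.0829]
ee_rot: [0.178, 0.984, 0.002, 0.001]
ft_force: [2.5, 16.9, -2.7]
grip_width: 0.0004
grip_force: 8.1
```

```bash
python3 st.py
```

```text
O [0.5674202 0.1284195] press xy -0.0337 0.0734 z 0.0829 yaw 159.49 F press -0.52 17.05 -2.66 t 28.95
```

The lever is at its end: the force rose to 17 N and the knob is where 1.4 rad should put it. Backing off and checking.

arm_command(steps=[[[0,0.003,0],[0,0,0]],[[0,0.01,0],[0,0,0]],[[0,0.015,-0.005],[0,0,0]],[[0,0.01,-0.03],[0,0,0]],[[0,0,-0.04],[0,0,0]],[[0,0,-0.04],[0,0,0]],[[0,0,0],[0,0,0]]])

```text
time_s: 29.82
tool_pos: [0.5609, 0.2413, 0.2011]
ee_rot: [0.178, 0.984, 0.001, 0.003]
ft_force: [-0.2, -0.3, -1.4]
grip_width: 0.0004
grip_force: 0.0
```

```bash
python3 - <<'E'
from st import *
for n in("wrist","scene","side"):
    im,P=cam(n); save("f_"+n+".png",im); hsv=cv2.cvtColor(im,cv2.COLOR_RGB2HSV).astype(int)
    q=P[...,:2]-O;a=q@ex;b=q@ey;Z=P[...,2]; near=(a>-.15)&(a<.1)&(abs(b)<.15)
    k=near&(hsv[...,0]>18)&(hsv[...,0]<34)&(hsv[...,1]>130)&(Z>.075)&(Z<.12)
    r=near&((hsv[...,0]<8)|(hsv[...,0]>172))&(hsv[...,1]>150)&(Z>.059)&(Z<.075)
    for w in(k,r):
        if w.sum(): print(n,w.sum(),a[w].min().round(4),a[w].max().round(4),b[w].min().round(4),b[w].max().round(4))
A=[cv2.imread(f"pics/f_{n}.png") for n in("scene","side")]
cv2.imwrite("pics/f2.png",np.hstack([A[0][100:400,150:550],A[1][100:400,100:500]]))
E
```

```text
O [0.5674202 0.1284195] press xy -0.0263 0.11 z 0.2011 yaw 159.54 F press -0.18 -0.29 -1.36 t 29.825
wrist 471 -0.0465 -0.0313 0.0504 0.0658
wrist 845 -0.0642 -0.0348 -0.0111 0.0128
scene 74 -0.0445 -0.029 0.0477 0.0648
scene 83 -0.0599 -0.0319 -0.015 0.0092
side 115 -0.0468 -0.0307 0.0522 0.0669
side 156 -0.0645 -0.0337 -0.0118 0.0134
```

View pics/f2.png

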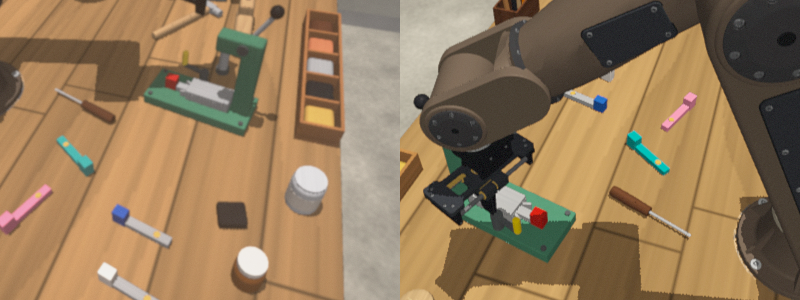

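The close-up shows the bar in the slot with the red grip in front of the mouth (173,82 in the scene half). The yellow knob has been swung to press (−39, 58) mm, which is exactly 1.4 rad. The robot is clear and the other bars have not been disturbed.

```bash
python3 -c "
from bench import manip
print(manip.finish_job())"
```

```text
the job is handed in; nothing more can be done
None
```

The job is handed in: the red bar was touched to the stop at about 8 N, re-seated at about 4.5 N after a 2 mm spring-back and left there, and the clamp lever swung to its 1.4 rad end; whether the bar kept contact after that was judged from camera views good to about 1 mm.

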